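Load the squeegee and park the print carriage in its start notch

ROBOT

A 6-joint arm with a two-finger parallel gripper is mounted at the origin on the work surface. World frame = base frame: x ahead of the robot, y to its left, z up, the work surface at z = 0. Lengths are in m, angles in rad, forces in N, time in s.
With the tool pointing down it reaches from about 0.375 to 0.9 m from the base axis. Payload 3.1 kg.
Tool frame: the origin (TCP) lies midway between the tips of the shut fingers; the grasp point (between the pads) lies 19 mm behind it (manip.hold_point_z is the distance from the TCP to the grasp point, in m); x points along the fingers, y is the direction in which the jaws open and shut, and the axes are right-handed (so a half turn about x gives the same grasp; the last joint's range is limited). The gripper opens to 85 mm and grips with 20 to 120 N. Pads are 22 mm wide; open, the fingers measure 114 mm over their backs; the gripper's body (76 mm by 85 mm) begins 54 mm behind the grasp point. The pads swing forward as they close: fully open they stand 13 mm farther back than shut.
Start: joints at [1.107, 0.527, 1.433, -0, 1.181, -0.178], TCP at [0.176, 0.6, 0.2] pointing down, gripper open.
Joint ranges: [-3.08, 3.08], [-0.75, 2.2], [0.22, 2.44], [-1.43, 4.57], [0, 2.65], [-2.85, 2.85]. Speed limits (rad/s): [2.79, 2.79, 3.14, 3.14, 3.14, 3.14].

INTERFACE

Orientations are given as a unit quaternion [x, y, z, w].
In Python, from station import manip, snapshot gives the robot as it stands.
- The arm moves only by the tool play_rows, never from a script. Its argument "series" is a list of rows, each a list of 4 numbers: the shift along the tool's x, y, z in m, then the turn about the tool's x in degrees. In form: [[tx, ty, tz, spin], ...]. A call has 1 to 20 rows; each row is the pose to reach, as a shift and turn from the pose measured when the call began, along the tool's axes at that moment; what a row does not reach only later rows make up. A row lasts 1/10 s, in which the tool goes at most 50 mm and 8.59 degrees, less where a joint would pass 70% of its speed; a pose out of reach is approached as far as the arm can. A call with a gripper value outside its range is refused whole. "claw" is the opening in per cent of the stroke, from 0 (shut) to 100 (fully open), set as the call begins (left out, the last holds). The fingers move at their own pace and stop on an object; "force" is the grip in N (left out, the last holds). Time passes only in rows, so rows that repeat a pose let the fingers close. It gives the time, the measured TCP pose, the force and the opening at its end, in the units of the state.
- manip.sense(): the state, without advancing time (a new reading comes with each control period).
- snapshot(name): name is "side" or "top" or "wrist"; returns a dict with "image" (480x640x3 uint8, blue, green, red), "depth" (480x640 float32, m along the optical axis (not along the pixel's ray), 0 where there is no reading), "fov_y" (degrees; the focal length in pixels is half the picture's height over the tangent of half this angle, whatever the lens; pixels are square), "cx", "cy" (the principal point, pixels), "dist" ([k1, k2, p1, p2, k3] as OpenCV has them; the pictures are not rectified), "R" (3x3) and "t" (3): a world point X has camera coordinates R X + t. Camera axes: x right, y down, z forward; pixel columns grow to the right and rows downward; lengths in m; the calibration is good to about 2 mm. A picture is of the moment at which its call begins.
- manip.sign_off(): hands the job in, once; it reports no verdict.
The state is a dict: "t": time; "q": joint angles; "qd": joint speeds; "tau": joint torques, N m; "tcp_pos": TCP position; "tool_rot": TCP orientation; "force": force on the tool from outside, world axes, zero at the start; "ft_torque": the same for the moment, N m; "finger_gap": opening from 0.0 (shut) to 1.0 (fully open).
Only numpy, scipy, OpenCV 4.12 (cv2) and the standard library are available. Lean on these libraries where they do the work, as an engineer would, in place of code of your own. Each camera call takes 0.05 s, during which the arm holds its last target.

TASK

Take the squeegee out of its rest and lower its blade fully home into the slot of the stencil printer's carriage. Then slide the carriage along its rods by the squeegee, away from the end where it stands, until you feel the spring ball click into the one notch of the detent bar. Stop there and finish while holding: keep gripping the squeegee's handle, upright and fully home, with the ball in the notch; leave the jar, spool and screwdriver alone.

Things in the scene. Friction and masses are not known exactly. Their poses are not given: they have to be found in the camera images.
- squeegee: Squeegee, about 160 g: bright aluminium handle bar 96 long x 14 thick x 46 high, under it a flat steel blade 70 wide x 4 thick x 34 deep. Origin: middle of the handle's underside, at the blade's root; x along the handle, y across its thickness, z up (top at +46, blade edge at -34). Stands upright in the rest. Grip the upper handle across its thickness. Either way round fits.
- rest: Squeegee rest: fixed black block 120 x 50 x 50 high with a slot 76 x 8 wide, 38 deep, in its top; the squeegee's handle underside sits on the block's top. Origin: middle of its underside; x along the slot.
- printer: Fixed bench-top stencil printer: grey base 260 (x) x 400 (y) x 16; end blocks 72 high at y = -160 and +160, rods along y between them. Origin: middle of its underside. A dark steel detent bar, 12 wide, top 34 above the underside, runs along y at x = +96; its one V notch, 14 wide, is in a different place along y each time.
- slot (a point): Middle of the carriage's slot at the carriage's top face, 75 above the printer's underside. Carriage: grey block 200 (x) x 60 (y) x 30 high on the rods. Slot: along x, 75 long x 7 wide, right through, its mouth flared to about 14. Home, the squeegee's origin lies here, its handle on the carriage's top, with play of 1.5 (y) and 2.5 (x) each way. Axes as the printer's.
- carriage (a joint): Carriage's place along the rods in m, 0 to 0.17 (hard stops), growing to the printer's +y. Starts between 0 and 0.025; the notch lies between 0.07 and 0.14. It drags with 1 to 2 N; the detent resists with 9 to 13 N more when pushed out of the notch, and pulls as hard towards its centre from up to 6 mm before it.
- click_ball (a joint): How far the spring ball (12 across, under the carriage, pressed onto the detent bar by about 14 N) has dropped, in m: about 0.0007 riding on the bar's flat top, about 0.0047 when centred in the notch; it falls off by about 0.8 mm for each mm off centre.
- jar: Bystander: small white jar with a black cap, 44 across x 45 high. Origin: middle of its underside.
- spool: Bystander: solder spool standing on its flange, 58 across x 40 high. Origin: middle of its underside.
- screwdriver: Bystander: black-handled screwdriver lying on the bench, about 200 long. Origin: under the middle of it; x along it.
There are look-alikes about, which are no part of the job. Of the things like the squeegee, leave any that is orange; of the rest the larger one is meant.

How it is judged:
On the way, in this order (a step that is already met when the one before it is completed fails the run):
1. the squeegee's blade is fully home in the carriage's slot, before the carriage reaches the notch (z of squeegee in the frame of slot between -0.006 and 0.004 m and x of squeegee in the frame of slot between -0.006 and 0.006 m and y of squeegee in the frame of slot between -0.005 and 0.005 m and angle between squeegee's own z axis and vertical below 0.1 rad), for 0.2 s.
2. the ball has dropped into the notch with the squeegee in the slot (all of step 1 and value of joint click_ball above 0.0025 m), for 0.2 s.
At the end, for the whole second after the job is handed in: Fingers still hold the squeegee (over 2 N); its handle underside is within 4 mm of the carriage top and within 6 mm (x) and 5 mm (y) of the slot's middle, under 0.1 rad from upright; the carriage is at rest with the ball over 2.5 mm down (about 2.5 mm off centre at most) (all of step 2 and velocity of joint carriage between -0.005 and 0.005 m/s and contact force between the fingers and squeegee above 2 N); the arm keeps its last pose, push and grip.
It fails at once if a bystander (jar, spool or screwdriver) is shifted more than 25 mm (distance of any of jar, spool, screwdriver from where it was at the start of the episode above 0.025 m).
It also fails if it takes over 54 s, if anything falls off the work surface, if the arm or the gripper's body presses on something with over 40 N, if the wrist force passes 120 N, or if a joint passes its speed limit or range.

## Working session

There is one attempt and no reset: what is moved stays moved. The work goes in short steps, Python scripts to look and compute and a tool call to move; the robot and the scene stay as the last step left them, time stands still between calls to the robot, and variables do not carry over. Pictures are saved under pics/ and viewed, and the job is handed in when it is done.

Besides the shell and the picture viewer there is one more tool, called after ">>>" as a command line: name --pt "numbers of a row" for each row, then --argument value for the rest. play_rows: Moves the arm, as the interface text tells. Its arguments: {"type":"object","properties":{"series":{"type":"array","items":{"type":"array","items":{"type":"number"}}},"claw":{"type":"number"},"force":{"type":"number"}},"required":["series"]}

```bash
mkdir -p pics; ls
cat > h.py <<'E'
import numpy as np, cv2
from station import manip, snapshot
def take(n,f):
    s=snapshot(n); cv2.imwrite('pics/'+f+'.png',s['image']); np.savez('pics/'+f+'.npz',**s); return s
def load(f): return np.load('pics/'+f+'.npz')
def K(s):
    f=240/np.tan(np.radians(float(s['fov_y']))/2); return np.array([[f,0,float(s['cx'])],[0,f,float(s['cy'])],[0,0,1]])
def cloud(s):
    v,u=np.mgrid[0:480,0:640]; p=np.stack([u,v],-1).reshape(-1,1,2).astype(np.float64)
    n=cv2.undistortPoints(p,K(s),np.array(s['dist'],float)).reshape(480,640,2)
    d=s['depth'].astype(float)
    C=np.dstack([n*d[...,None],d]); W=(C-s['t'])@s['R']; W[d==0]=np.nan
    return W
def ray(s,u,v,z):
    n=cv2.undistortPoints(np.array([[[u,v]]],float),K(s),np.array(s['dist'],float)).ravel()
    R=np.array(s['R']);o=-R.T@s['t'];d=R.T@np.array([n[0],n[1],1]);return o+d*(z-o[2])/d[2]
E
python3 - <<'E'
from h import *
for n in ['top','side','wrist']:
    s=take(n,n+'0'); print(n,s['fov_y'],s['t'],s['R'].round(2).tolist())
print(manip.sense()); print([a for a in dir(manip) if a[0]!='_'])
E
```

```text
pics
top 52.87339765828749 [0.02117552 0.57157424 1.19309672] [[0.0, -1.0, -0.0], [-0.99, -0.0, -0.17], [0.17, 0.0, -0.99]]
side 47.799345422770294 [-0.39610769  0.28317271  1.10330683] [[0.78, -0.63, -0.01], [-0.36, -0.43, -0.83], [0.52, 0.64, -0.56]]
wrist 68.91382454056742 [-0.62339183 -0.03846808  0.38048074] [[0.28, 0.96, -0.0], [0.92, -0.27, 0.29], [0.28, -0.08, -0.96]]
{'t': 0.15, 'q': array([ 1.10647256e+00,  5.28253195e-01,  1.43359447e+00,  8.14479387e-06,
        1.18139862e+00, -1.78483981e-01]), 'qd': array([-2.62743667e-03, -2.67349030e-03, -1.71731157e-03, -1.22659821e-03,
        2.58428739e-03, -4.03683652e-05]), 'tau': array([ 3.14336294e-04, -4.42741585e+01, -1.78277403e+01, -2.37136073e-04,
        5.60480577e-03,  5.18650978e-06]), 'tcp_pos': array([0.1759182 , 0.59911638, 0.19916241]), 'tool_rot': array([ 0.10016312,  0.70008417, -0.10127085,  0.69970974]), 'force': array([ 0.25798393, -0.00726719, -0.67746142]), 'ft_torque': array([-0.03536968,  0.04036055, -0.02667542]), 'finger_gap': 0.9981445510662063}
['PlanningError', 'hold_point_z', 'sense', 'sign_off']
```

View pics/top0.png

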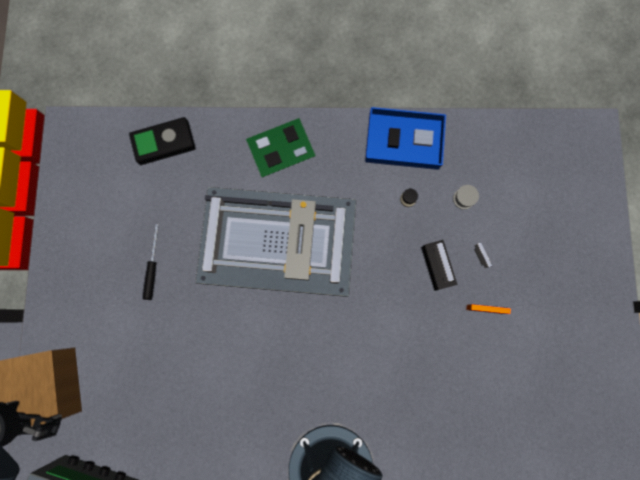

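View pics/side0.png

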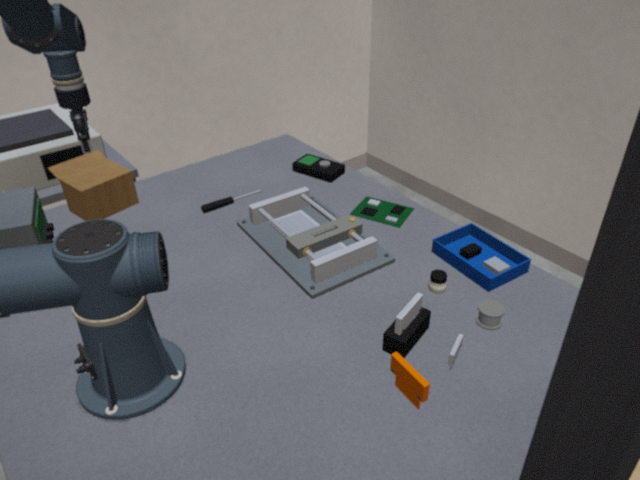

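The top view shows the squeegee in its black rest at about (440,263). The printer is centred near (278,242), with its carriage at (300,240), close to the right-hand (-y) end. The detent bar lies on the far side, so printer +x ≈ world +x. The look-alikes are the orange one at (490,309) and a small one at (483,255). The bystanders are the jar at (410,197), the spool at (467,196) and the screwdriver at (150,270).

Run:
```python
from h import *
for n in ['top0','side0']:
    s=load(n); W=cloud(s); im=s['image'].astype(int); P=W.reshape(-1,3); 
    x,y,z=P.T
    def rep(name,m):
        Q=P[m]; 
        if len(Q)<5: print(name,len(Q)); return
        r=cv2.minAreaRect((Q[:,:2]*1000).astype(np.float32)); print(n,name,len(Q),'mean',Q.mean(0).round(4),'rect',np.round(r[0],1),np.round(r[1],1),round(r[2],1), 'zmed',np.median(Q[:,2]).round(4))
    print('table z', np.nanmedian(z[(abs(x-.4)<.03)&(abs(y+.05)<.1)]))
    b=(x>.35)&(x<.62)&(y<-.16)&(y>-.34)
    rep('squeegee top',b&(z>.09)&(z<.105))
    rep('rest top',b&(z>.045)&(z<.055))
    c=(x>.35)&(x<.75)&(y<.3)&(y>-.1)
    rep('carriage',c&(z>.0735)&(z<.080))
    rep('blocks',c&(z>.069)&(z<.0735))
    rep('base',c&(z>.012)&(z<.02))
    v,u=np.mgrid[0:480,0:640]
    for (uu,vv) in ([(300,205),(300,270),(302,240),(447,262),(432,262),(340,240),(212,230)] if n=='top0' else []): print(uu,vv,W[vv,uu].round(4))
i=cv2.imread('pics/top0.png'); cv2.imwrite('pics/crop0.png',cv2.resize(i[170:310,190:510],(800,350),interpolation=cv2.INTER_CUBIC))
```

```text
table z 0.00033591510509803997
top0 squeegee top 239 mean [ 0.5023 -0.277   0.0958] rect [ 502.6 -277.7] [95.3 15.8] 15.4 zmed 0.0957
top0 rest top 549 mean [ 0.4968 -0.2738  0.0501] rect [ 469.8 -287.6] [185.8  53.7] 17.0 zmed 0.05
top0 carriage 1537 mean [0.5591 0.0778 0.0758] rect [566.3 139.2] [333.1 200.3] 85.4 zmed 0.0756
top0 blocks 1090 mean [0.561  0.0771 0.0717] rect [566.7 138.7] [334.7 200.4] 85.2 zmed 0.0718
top0 base 5285 mean [0.5522 0.1171 0.0162] rect [565.2 126.4] [366.4 260.2] 85.3 zmed 0.0163
300 205 [0.6482 0.0801 0.0728]
300 270 [0.4818 0.0779 0.0781]
302 240 [0.5576 0.0739 0.0753]
447 262 [ 0.5015 -0.2829  0.0934]
432 262 [ 0.5057 -0.2548  0.0554]
340 240 [ 0.559  -0.0217  0.0687]
212 230 [0.5829 0.3017 0.0717]
table z 0.0011229482097607753
side0 squeegee top 248 mean [ 0.5009 -0.2791  0.096 ] rect [ 504.3 -277.3] [96.5 15.2] 14.7 zmed 0.0965
side0 rest top 595 mean [ 0.4897 -0.2892  0.0505] rect [ 472.2 -286.7] [187.7  53.7] 16.6 zmed 0.0507
side0 carriage 1110 mean [0.5587 0.0746 0.0759] rect [567.4 137.5] [334.  202.1] 86.1 zmed 0.0757
side0 blocks 654 mean [0.5541 0.0624 0.0716] rect [568.6 138.3] [337.7 204.5] 85.5 zmed 0.0719
side0 base 3004 mean [0.5235 0.095  0.0167] rect [566.9 124.5] [365.9 263.9] 85.3 zmed 0.0168
```

View pics/crop0.png

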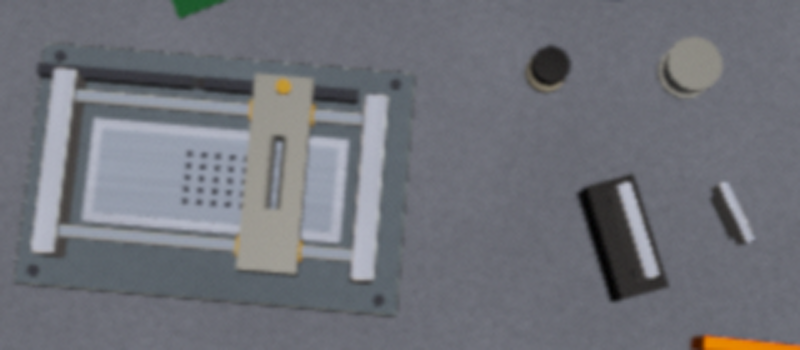

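```bash
cat >> h.py <<'E'
from scipy.spatial.transform import Rotation as Ro
def goto(x,y,z,yawx=None):
    """row toward TCP target; yawx: heading (deg) of the gripped handle's long axis (perp. to jaws), mod 180"""
    s=manip.sense(); r=Ro.from_quat(s['tool_rot']); M=r.as_matrix()
    d=M.T@(np.array([x,y,z])-s['tcp_pos']); 
    zy=np.degrees(np.arctan2(M[1,2],M[0,2]))
    sp=0
    if yawx is not None:
        e=(yawx-zy+90)%180-90; sp=-e
    print('row',d.round(4),'spin',round(sp,2),'| heading z',zy.round(2),'x axis',M[:,0].round(4),'q',s['q'].round(3))
    return d,sp
E
python3 - <<'E'
from h import *
goto(.5,.2,.25,15); goto(.503,-.278,.22,15)
print(manip.hold_point_z)
# carriage only
for n in ['top0','side0']:
    s=load(n); W=cloud(s); P=W.reshape(-1,3); yaw=np.radians(-4.7)
    for lo,hi,name in [(.06,.085,'all'),]:
        ex=np.array([np.cos(yaw),np.sin(yaw)]); ey=np.array([-ex[1],ex[0]])
        q=P[:,:2]-[.566,.125]; a=q@ex; b=q@ey
        m=(abs(a)<.12)&(b>-.13)&(b<.05)&(P[:,2]>.0715)&(P[:,2]<.09)
        r=cv2.minAreaRect((P[m,:2]*1000).astype(np.float32)); print(n,r, m.sum())
E
```

```text
row [-0.0505 -0.2916  0.4235] spin -31.38 | heading z -16.38 x axis [-7.0e-04 -1.5e-03 -1.0e+00] q [ 1.106  0.528  1.434  0.     1.181 -0.178]
row [-0.0198 -0.7493  0.5611] spin -31.38 | heading z -16.38 x axis [-7.0e-04 -1.5e-03 -1.0e+00] q [ 1.106  0.528  1.434  0.     1.181 -0.178]
0.0187
top0 ((559.4511108398438, 52.66453170776367), (114.26898193359375, 200.41036987304688), 85.88790893554688) 1677
side0 ((561.8421630859375, 55.015594482421875), (119.66824340820312, 204.13426208496094), 85.1375503540039) 1058
```

>>> play_rows --pt "-0.05 -0.29 0.42 -31.4" --pt "-0.05 -0.29 0.42 -31.4" --pt "-0.05 -0.29 0.42 -31.4" --pt "-0.05 -0.29 0.42 -31.4" --pt "-0.05 -0.29 0.42 -31.4" --pt "-0.05 -0.29 0.42 -31.4" --pt "-0.05 -0.29 0.42 -31.4" --pt "-0.05 -0.29 0.42 -31.4" --pt "-0.05 -0.29 0.42 -31.4" --pt "-0.05 -0.29 0.42 -31.4" --pt "-0.02 -0.749 0.561 -31.4" --pt "-0.02 -0.749 0.561 -31.4" --pt "-0.02 -0.749 0.561 -31.4" --pt "-0.02 -0.749 0.561 -31.4" --pt "-0.02 -0.749 0.561 -31.4" --pt "-0.02 -0.749 0.561 -31.4" --pt "-0.02 -0.749 0.561 -31.4" --pt "-0.02 -0.749 0.561 -31.4" --pt "-0.02 -0.749 0.561 -31.4" --pt "-0.02 -0.749 0.561 -31.4" --claw 100

```text
t: 2.15
tcp_pos: [0.5026, -0.2799, 0.2199]
tool_rot: [-0.093, 0.701, 0.092, 0.701]
force: [0.6, 0.2, -1.2]
finger_gap: 1.0
```

Run:
```python
from h import *
goto(.503,-.278,.22,15)
s=take('wrist','w1'); W=cloud(s); P=W.reshape(-1,3);x,y,z=P.T
m=(z>.088)&(z<.102)&(x>.42)&(x<.58)&(y>-.33)&(y<-.22)
print(P[m].mean(0),np.median(z[m]),cv2.minAreaRect((P[m,:2]*1000).astype(np.float32)),m.sum(),manip.sense()['t'])
```

```text
row [-0.0001  0.0017  0.0009] spin -0.02 | heading z 14.98 x axis [-9.0e-04 -1.2e-03 -1.0e+00] q [-7.010e-01  4.380e-01  1.537e+00 -2.000e-03  1.167e+00 -2.533e+00]
[ 0.502296   -0.27905912  0.09643464] 0.0964935609984999 ((505.06622314453125, -278.5409851074219), (95.96527099609375, 13.3643798828125), 15.369599342346191) 1655 2.2
```

View pics/w1.png

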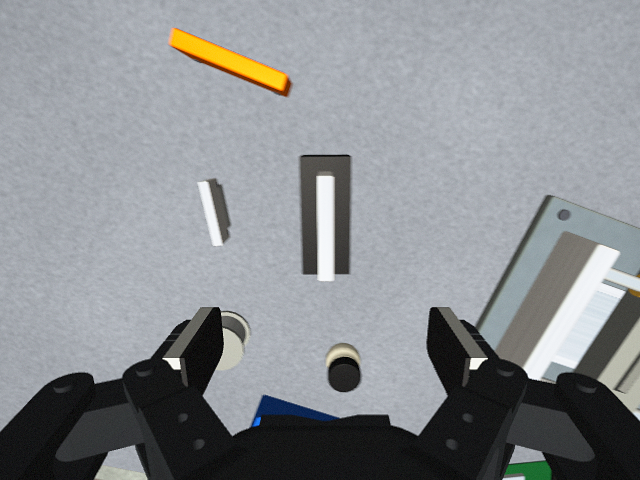

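The wrist view shows the squeegee's top at (325,228), lined up with the jaws. It measures 96 x 13.4 mm at z = 0.0964, which matches the sizes given. I descend and grip.

Run:
```python
from h import *
goto(.5035,-.2783,.10,15.3);goto(.5035,-.2783,.062,15.3)
```

```text
row [0.1196 0.0112 0.0026] spin -0.55 | heading z 14.75 x axis [ 0.0014 -0.0095 -1.    ] q [-0.709  0.442  1.529 -0.007  1.163 -2.535]
row [0.1576 0.0115 0.0026] spin -0.55 | heading z 14.75 x axis [ 0.0014 -0.0095 -1.    ] q [-0.709  0.442  1.529 -0.007  1.163 -2.535]
```

>>> play_rows --pt "0 0.008 0.002 -0.5" --pt "0 0.008 0.002 -0.5" --pt "0 0.008 0.002 -0.5" --pt "0 0.008 0.002 -0.5"

```text
t: 2.6
tcp_pos: [0.5036, -0.2786, 0.2197]
tool_rot: [-0.098, 0.701, 0.091, 0.701]
force: [-0.1, 0.0, 0.3]
finger_gap: 0.996
```

Run:
```python
from h import *
goto(.5035,-.2783,.10,15.3);goto(.5035,-.2783,.062,15.3); print(manip.sense()['tcp_pos'],manip.sense()['qd'].round(3))
```

```text
row [0.1197 0.0014 0.0002] spin 0.07 | heading z 15.37 x axis [ 0.0011 -0.009  -1.    ] q [-0.696  0.436  1.541 -0.007  1.158 -2.532]
row [0.1577 0.0017 0.0002] spin 0.07 | heading z 15.37 x axis [ 0.0011 -0.009  -1.    ] q [-0.696  0.436  1.541 -0.007  1.158 -2.532]
[ 0.50357726 -0.2786123   0.21974401] [-0.001 -0.002 -0.006 -0.002 -0.001 -0.002]
```

>>> play_rows --pt "0.04 0.001 0 0" --pt "0.08 0.001 0 0" --pt "0.115 0.002 0 0" --pt "0.135 0.002 0 0" --pt "0.148 0.002 0 0" --pt "0.158 0.002 0 0" --pt "0.158 0.002 0 0" --pt "0.158 0.002 0 0" --pt "0.158 0.002 0 0"

```text
t: 3.5
tcp_pos: [0.504, -0.2787, 0.063]
tool_rot: [-0.098, 0.7, 0.091, 0.701]
force: [0.2, 1.1, -0.6]
finger_gap: 1.001
```

>>> play_rows --pt "0 0 0 0" --pt "0 0 0 0" --pt "0 0 0 0" --pt "0 0 0 0" --pt "0 0 0 0" --pt "0 0 0 0" --pt "0 0 0 0" --pt "0 0 0 0" --pt "0 0 0 0" --pt "0 0 0 0" --claw 0 --force 60

```text
t: 4.5
tcp_pos: [0.504, -0.2787, 0.0632]
tool_rot: [-0.099, 0.7, 0.091, 0.701]
force: [-1.2, 0.9, 5.0]
finger_gap: 0.121
```

Run:
```python
from h import *
goto(.5035,-.2783,.2,15.3); s=manip.sense(); print(s['t'],s['tcp_pos'],s['qd'].round(3),s['finger_gap'],s['force'],s['ft_torque'])
take('wrist','w2')
```

```text
row [-0.1368 -0.001  -0.0004] spin 0.08 | heading z 15.38 x axis [ 0.0031 -0.0108 -0.9999] q [-0.695  0.649  1.677 -0.009  0.807 -2.529]
4.5 [ 0.50404159 -0.27873478  0.06318536] [-0.     0.001 -0.    -0.001  0.    -0.001] 0.12082833222022461 [-1.1806222   0.86460389  4.99285619] [ 0.02108287  0.13814672 -0.03419461]
```

View pics/w2.png

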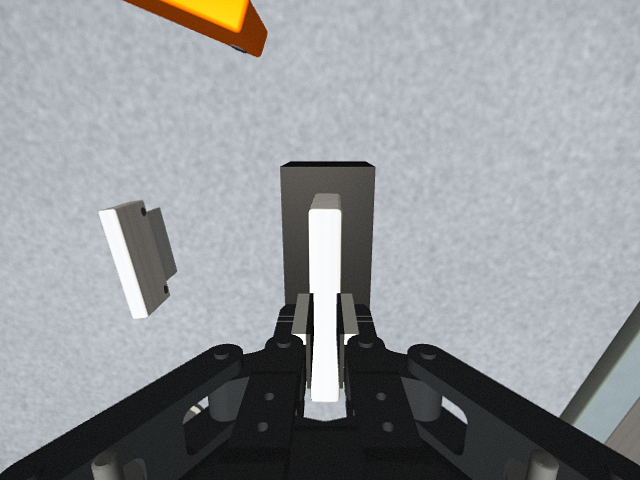

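>>> play_rows --pt "-0.01 0 0 0" --pt "-0.025 0 0 0" --pt "-0.045 -0.001 0 0" --pt "-0.075 -0.001 0 0" --pt "-0.105 -0.001 0 0" --pt "-0.13 -0.001 0 0" --pt "-0.137 -0.001 0 0" --pt "-0.137 -0.001 0 0" --pt "-0.137 -0.001 0 0" --pt "-0.137 -0.001 0 0" --pt "-0.137 -0.001 0 0"

```text
t: 5.65
tcp_pos: [0.5032, -0.2777, 0.1987]
tool_rot: [-0.098, 0.701, 0.091, 0.701]
force: [0.2, 0.3, -1.9]
finger_gap: 0.118
```

Run:
```python
from h import *
goto(.53,-.1,.2,-4.7); goto(.559,.078,.2,-4.7);s=manip.sense(); print(s['t'],s['tcp_pos'],s['qd'].round(3),s['finger_gap'],s['force'],s['ft_torque'])
```

```text
row [-0.0029  0.1642  0.073 ] spin 20.08 | heading z 15.38 x axis [ 9.0e-04 -8.9e-03 -1.0e+00] q [-0.695  0.459  1.567 -0.007  1.11  -2.531]
row [-0.0045  0.3282  0.1481] spin 20.08 | heading z 15.38 x axis [ 9.0e-04 -8.9e-03 -1.0e+00] q [-0.695  0.459  1.567 -0.007  1.11  -2.531]
5.65 [ 0.5031965  -0.27770876  0.19866648] [-0.    -0.004 -0.01   0.001  0.001  0.001] 0.11846107153296723 [ 0.21730489  0.32638226 -1.94014366] [-0.03516415  0.01213226 -0.00520497]
```

>>> play_rows --pt "0 0.02 0.01 2" --pt "0 0.05 0.025 5" --pt "-0.002 0.085 0.04 8" --pt "-0.002 0.12 0.055 11" --pt "-0.002 0.155 0.07 14" --pt "-0.003 0.19 0.085 16" --pt "-0.003 0.225 0.1 18" --pt "-0.004 0.26 0.118 20.1" --pt "-0.004 0.29 0.132 20.1" --pt "-0.004 0.315 0.142 20.1" --pt "-0.004 0.328 0.148 20.1" --pt "-0.004 0.328 0.148 20.1" --pt "-0.004 0.328 0.148 20.1" --pt "-0.004 0.328 0.148 20.1" --pt "-0.004 0.328 0.148 20.1" --pt "-0.004 0.328 0.148 20.1"

```text
t: 7.25
tcp_pos: [0.5589, 0.0768, 0.1996]
tool_rot: [0.027, 0.706, -0.033, 0.707]
force: [-0.7, 1.3, -2.4]
finger_gap: 0.116
```

Run:
```python
from h import *
goto(.559,.078,.2,-4.7);s=manip.sense(); print(s['t'],s['tcp_pos'],s['qd'].round(3),s['finger_gap'],s['force'],s['ft_torque'])
for n in ['wrist','side','top']: take(n,n[0]+'3')
i=cv2.imread('pics/s3.png'); cv2.imwrite('pics/s3c.png',cv2.resize(i[150:310,220:420],(800,640))[:600])
```

```text
row [-0.0004  0.0012 -0.    ] spin -0.11 | heading z -4.81 x axis [ 8.e-04 -9.e-03 -1.e+00] q [-0.056  0.446  1.587 -0.01   1.107 -1.539]
7.25 [0.55892678 0.07677356 0.19958516] [ 0.006  0.001 -0.001  0.002 -0.001  0.003] 0.11647480338701816 [-0.68053408  1.33443241 -2.38119741] [ 0.01234968 -0.0662273  -0.0104277 ]
```

View pics/w3.png

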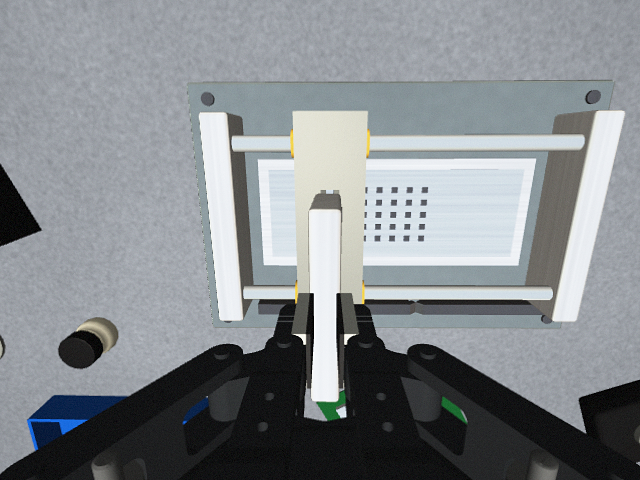

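View pics/s3c.png

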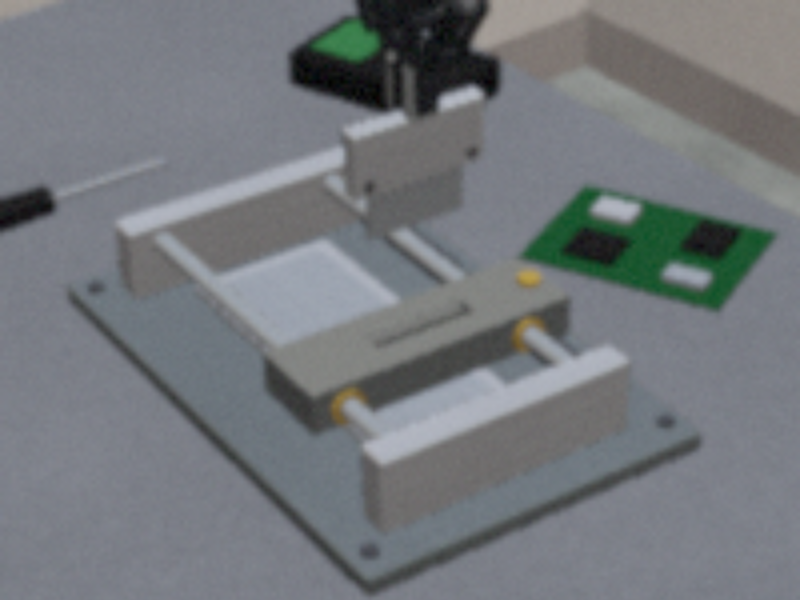

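View pics/t3.png

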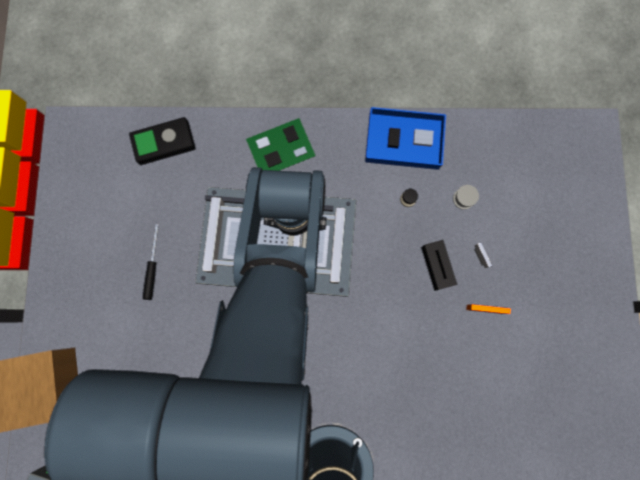

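The squeegee hangs straight over the carriage, blade down. In the wrist view the slot lies under the handle at about (330,190), and the detent notch shows near (415,303).

```bash
python3 - <<'E'
from h import *
def rect(Q):
    r=cv2.minAreaRect((Q[:,:2]*1000).astype(np.float32)); return np.round(r[0],1),np.round(r[1],1),round(r[2],2)
for n in ['w3','s3','top0','side0']:
    s=load(n); W=cloud(s); P=W.reshape(-1,3);x,y,z=P.T
    ok=(z>.012)&(z<.021)&(abs(x-.566)<.17)&(abs(y-.125)<.22); print(n,'base',rect(P[ok]),np.median(z[ok]).round(4))
    yaw=np.radians(-4.6);ex=np.array([np.cos(yaw),np.sin(yaw)]); ey=np.array([-ex[1],ex[0]])
    q=P[:,:2]-[.566,.125]; a=q@ex; b=q@ey
    m=(abs(a)<.12)&(b>-.115)&(b<.05)&(z>.071)&(z<.081)
    print('  carr',rect(P[m]),m.sum(),np.median(z[m]).round(4),'pct a',np.percentile(a[m],[1,99]).round(4),'b',np.percentile(b[m],[1,5,50,95,99]).round(4))
    if n in('w3','s3'):
        m=(z>.222)&(z<.242)&(abs(x-.559)<.07)&(abs(y-.077)<.03); print('  sq top',rect(P[m]),m.sum(),np.median(z[m]).round(4))
        m=(z>.15)&(z<.183)&(abs(x-.559)<.06)&(abs(y-.077)<.03)
        if m.sum()>20: print('  blade',rect(P[m]),m.sum(),z[m].min().round(4),P[m].mean(0).round(4))
E
python3 - <<'E'
import cv2
i=cv2.imread('pics/w3.png'); cv2.imwrite('pics/w3c.png',cv2.resize(i[280:330,240:600],(800,111*1),interpolation=cv2.INTER_CUBIC))
i=cv2.imread('pics/top0.png'); cv2.imwrite('pics/t0c.png',cv2.resize(i[190:290,280:330],(300,600),interpolation=cv2.INTER_CUBIC))
i=cv2.imread('pics/side0.png'); cv2.imwrite('pics/s0c.png',cv2.resize(i[205:265,275:375],(800,480),interpolation=cv2.INTER_CUBIC))
E
```

```text
w3 base (array([568.3, 142.7]), array([399. , 259.4]), 85.39) 0.0166
  carr (array([548.1,  79.9]), array([ 64.5, 168.7]), 85.27) 9612 0.0756 pct a [-0.0978  0.061 ] b [-0.0757 -0.0739 -0.0408 -0.0183 -0.0166]
  sq top (array([559.5,  75.3]), array([35.5, 95.3]), 72.39) 5898 0.233
s3 base (array([567.5, 138.5]), array([395.7, 264.3]), 85.04) 0.0169
  carr (array([563.2,  78.4]), array([ 68.9, 204.6]), 85.36) 1083 0.0757 pct a [-0.0994  0.0979] b [-0.0782 -0.0757 -0.0487 -0.0181 -0.0148]
  sq top (array([558.8,  73.8]), array([29.2, 96.2]), 74.06) 234 0.2312
  blade (array([559.9,  77.6]), array([12. , 74.4]), 85.44) 246 0.152 [0.5591 0.0778 0.1684]
top0 base (array([566.6, 143.2]), array([400. , 260.2]), 85.29) 0.0166
  carr (array([561.4,  78.3]), array([ 63.9, 200.3]), 85.43) 1694 0.0752 pct a [-0.0992  0.097 ] b [-0.0762 -0.0739 -0.047  -0.0194 -0.0171]
side0 base (array([568.3, 140.6]), array([398.2, 264. ]), 85.32) 0.017
  carr (array([563.9,  80.3]), array([ 70.4, 205.2]), 86.13) 1064 0.0757 pct a [-0.0991  0.0982] b [-0.0781 -0.0752 -0.0482 -0.0176 -0.014 ]
```

View pics/w3c.png

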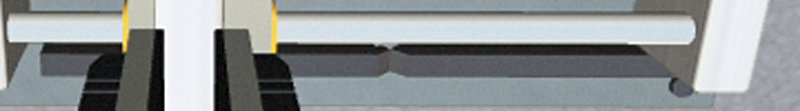

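View pics/t0c.png

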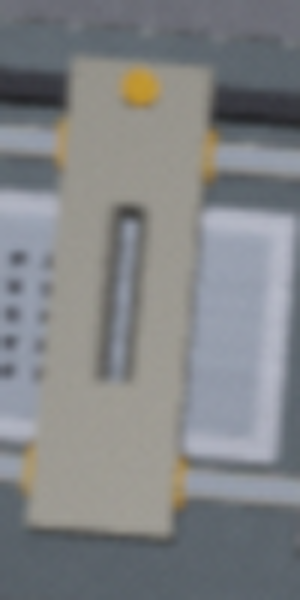

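View pics/s0c.png

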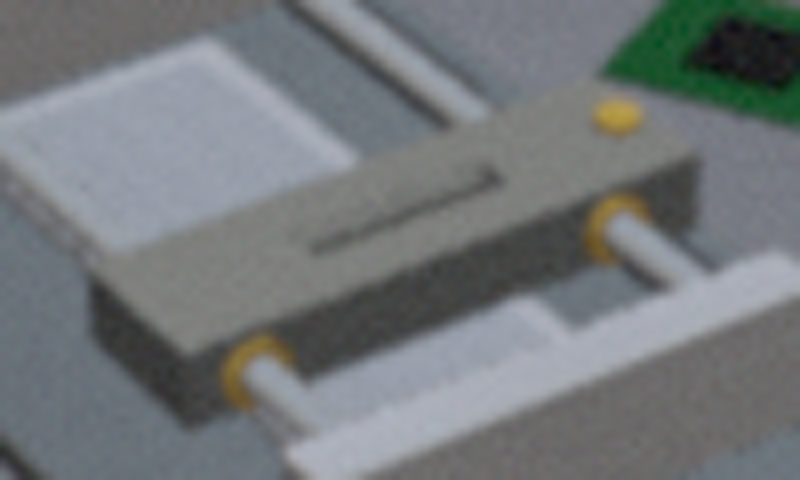

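Run:
```python
from h import *
s=load('w3'); W=cloud(s); P=W.reshape(-1,3);z=P[:,2];g=s['image'].reshape(-1,3).min(1)
m=(g>190)&(z>.222)&(z<.242)&(abs(P[:,0]-.559)<.07)&(abs(P[:,1]-.077)<.015)
print(cv2.minAreaRect((P[m,:2]*1000).astype(np.float32)),m.sum(),P[m].mean(0))
# image-based: mask -> contour -> rays to z=.2325
M=((s['image'].min(2)>190).astype(np.uint8)*255)
M[:190]=0;M[405:]=0;M[:,:300]=0;M[:,350:]=0
ys,xs=np.where(M>0); Q=np.array([ray(s,u,v,.2325)[:2] for u,v in zip(xs,ys)])
print(cv2.minAreaRect((Q*1000).astype(np.float32)),len(Q))
# row-wise mid line
for v in range(215,400,20):
    c=xs[ys==v]; p=ray(s,(c.min()+c.max())/2,v,.2325); print(v,c.min(),c.max(),p[:2].round(4))
# carriage edges in w3 by rays at z=.0755
for v in (120,150,180):
    row=s['image'][v].astype(int); print(v,row[285:300].tolist()[::3],row[362:376].tolist()[::3])
for v,l,r in [(120,292.5,367.5),(150,293,367)]: print(ray(s,l,v,.0755)[:2],ray(s,r,v,.0755)[:2])
# slot visible piece
i=s['image'][180:215,310:350]; cv2.imwrite('pics/w3s.png',cv2.resize(i,(640,560),interpolation=cv2.INTER_CUBIC))
```

```text
((560.1807861328125, 76.19644165039062), (13.143558502197266, 95.5811767578125), 85.09339141845703) 5119 [0.5544495  0.07678303 0.23297969]
((556.0607299804688, 76.69486999511719), (22.520023345947266, 102.86151123046875), 85.22825622558594) 6607
215 300 349 [0.515  0.0802]
235 300 349 [0.5235 0.0795]
255 300 348 [0.5323 0.0785]
275 300 339 [0.5413 0.0758]
295 314 335 [0.5509 0.0772]
315 314 335 [0.5607 0.0763]
335 300 349 [0.5709 0.0755]
355 313 336 [0.5814 0.0746]
375 312 337 [0.5924 0.0736]
395 311 337 [0.6038 0.0724]
120 [[156, 153, 137], [157, 153, 139], [156, 151, 136], [219, 231, 231], [217, 230, 228]] [[207, 219, 220], [207, 219, 221], [157, 153, 143], [152, 148, 135], [158, 151, 141]]
150 [[172, 176, 178], [171, 174, 174], [78, 212, 244], [213, 227, 227], [216, 229, 229]] [[208, 219, 221], [212, 221, 219], [67, 214, 246], [167, 171, 172], [166, 170, 171]]
180 [[230, 222, 210], [231, 224, 213], [231, 223, 213], [223, 222, 216], [210, 225, 225]] [[204, 218, 218], [215, 217, 215], [231, 224, 213], [229, 223, 211], [228, 220, 208]]
[0.46838036 0.05680363] [0.47350512 0.11679458]
[0.49149888 0.05461607] [0.49663368 0.11526901]
```

View pics/w3s.png

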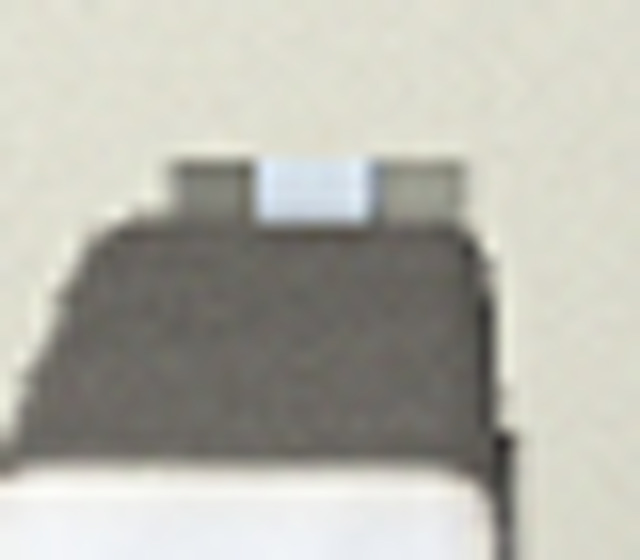

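Run:
```python
from h import *
s=load('w3'); e=ray(s,329.9,189.9,.0755)[:2]; yaw=np.radians(-4.7); ex=np.array([np.cos(yaw),np.sin(yaw)]); print('slot end',e,'centre',e+.0375*ex)
for d in (.0375,.039): print(e+d*ex)
# top0 slot ends: crop scale 6: (125,205)..(115,380) -> px
s=load('top0'); 
for u,v in [(280+128/6,190+205/6),(280+116/6,190+381/6)]: print(ray(s,u,v,.0755)[:2])
# side slot ends crop scale 8
s=load('side0')
for u,v in [(275+502/8,205+178/8),(275+308/8,205+245/8)]: print(ray(s,u,v,.0755)[:2])
# notch in w3: crop scale 800/360
s=load('w3')
for u,v in [(240+375*.45,280+47*.45),(240+390*.45,280+65*.45),(240+405*.45,280+47*.45)]: print('notch',ray(s,u,v,.034)[:2])
for vv in range(299,309): print(vv, s['image'][vv,404:428].sum(1).tolist())
# squeegee top in s3
s=load('s3'); W=cloud(s);P=W.reshape(-1,3);z=P[:,2];g=s['image'].reshape(-1,3).min(1)
m=(z>.225)&(z<.238)&(g>150)&(abs(P[:,0]-.559)<.07)&(abs(P[:,1]-.077)<.02)
print(cv2.minAreaRect((P[m,:2]*1000).astype(np.float32)),m.sum())
goto(.559+.0016,.0768+.003,.2,-4.7)
```

```text
slot end [0.52664577 0.08227245] centre [0.56401967 0.07919975]
[0.56401967 0.07919975]
[0.56551462 0.07907685]
[0.5980249  0.07600565]
[0.52339253 0.08015533]
[0.60054922 0.07092495]
[0.52780395 0.08069729]
notch [0.65706649 0.15620157]
notch [0.66719543 0.16324782]
notch [0.65820031 0.17047211]
299 [474, 465, 459, 473, 555, 565, 572, 565, 529, 524, 512, 520, 518, 532, 531, 449, 433, 428, 426, 430, 431, 430, 420, 430]
300 [60, 77, 64, 40, 227, 445, 307, 260, 346, 459, 466, 454, 460, 382, 284, 123, 74, 75, 76, 71, 70, 75, 64, 74]
301 [102, 92, 103, 89, 101, 89, 73, 79, 87, 144, 343, 469, 327, 116, 81, 99, 91, 93, 106, 89, 89, 95, 103, 97]
302 [100, 97, 96, 100, 91, 87, 92, 91, 93, 85, 147, 245, 236, 163, 111, 105, 106, 101, 96, 97, 105, 104, 105, 107]
303 [71, 107, 111, 93, 102, 113, 101, 106, 165, 215, 237, 259, 283, 302, 290, 262, 173, 121, 99, 101, 109, 104, 100, 111]
304 [195, 195, 194, 184, 154, 149, 188, 244, 261, 249, 256, 257, 275, 276, 287, 285, 294, 288, 254, 168, 149, 132, 138, 163]
305 [284, 284, 276, 289, 287, 287, 262, 257, 250, 248, 242, 280, 283, 274, 281, 276, 277, 285, 283, 289, 283, 290, 280, 278]
306 [271, 276, 279, 273, 272, 268, 258, 243, 250, 245, 248, 258, 274, 276, 286, 274, 265, 277, 263, 255, 265, 276, 272, 270]
307 [269, 272, 266, 267, 277, 270, 250, 254, 244, 251, 243, 263, 280, 283, 269, 276, 272, 266, 266, 280, 271, 271, 269, 287]
308 [272, 293, 274, 273, 262, 271, 253, 247, 241, 256, 222, 280, 280, 280, 286, 276, 269, 263, 281, 264, 271, 273, 277, 274]
((558.5261840820312, 78.17857360839844), (16.502573013305664, 93.3657455444336), 84.84490966796875) 76
row [-0.0004  0.0026  0.0015] spin -0.07 | heading z -4.77 x axis [ 9.0e-04 -8.9e-03 -1.0e+00] q [-0.055  0.446  1.587 -0.01   1.107 -1.538]
```

Run:
```python
from h import *
goto(.5616,.0796,.13,-4.7);goto(.5616,.0796,.0882,-4.7)
```

```text
row [0.0696 0.0031 0.0024] spin -0.07 | heading z -4.77 x axis [ 9.0e-04 -8.9e-03 -1.0e+00] q [-0.055  0.446  1.587 -0.01   1.107 -1.538]
row [0.1114 0.0035 0.0023] spin -0.07 | heading z -4.77 x axis [ 9.0e-04 -8.9e-03 -1.0e+00] q [-0.055  0.446  1.587 -0.01   1.107 -1.538]
```

>>> play_rows --pt "0.01 0.003 0.002 0" --pt "0.025 0.003 0.0025 0" --pt "0.045 0.003 0.0025 0" --pt "0.06 0.003 0.0025 0" --pt "0.07 0.003 0.0025 0" --pt "0.07 0.003 0.0025 0" --pt "0.07 0.003 0.0025 0" --pt "0.07 0.003 0.0025 0" --pt "0.07 0.003 0.0025 0"

```text
t: 8.3
tcp_pos: [0.5624, 0.0795, 0.1304]
tool_rot: [0.026, 0.705, -0.033, 0.708]
force: [0.2, -0.1, -1.2]
finger_gap: 0.122
```

Run:
```python
from h import *
s=manip.sense(); print(s['tcp_pos'],s['force'],s['ft_torque'],s['t'])
for n in ['side','wrist']: take(n,n[0]+'4')
i=cv2.imread('pics/s4.png'); cv2.imwrite('pics/s4c.png',cv2.resize(i[185:260,275:375],(800,600),interpolation=cv2.INTER_CUBIC))
goto(.5616,.0796,.0882,-4.7)
```

```text
[0.56243946 0.07947958 0.13044526] [ 0.16143106 -0.08911473 -1.18926114] [-0.0250537   0.04252185  0.01250415] 8.3
row [ 0.0421  0.0004 -0.0007] spin -0.07 | heading z -4.77 x axis [ 0.0023 -0.009  -1.    ] q [-0.051  0.541  1.646 -0.011  0.951 -1.532]
```

View pics/s4c.png

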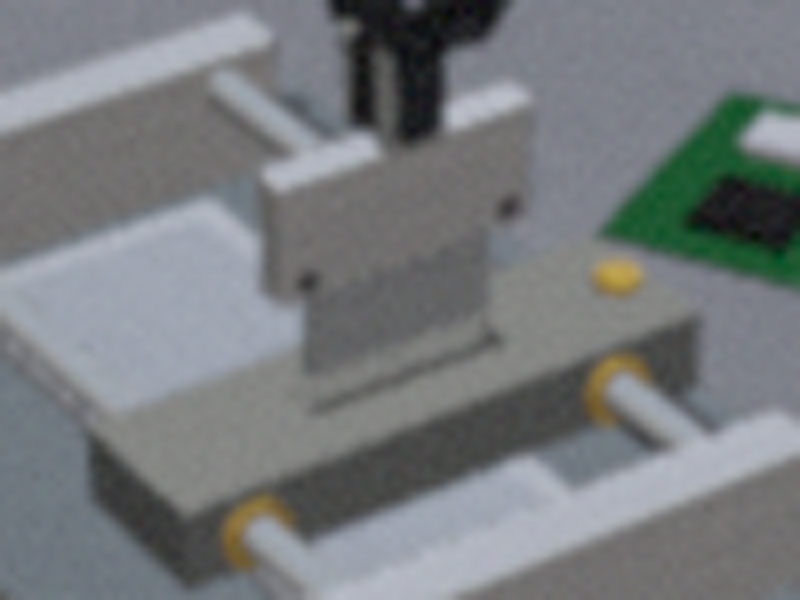

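View pics/w4.png

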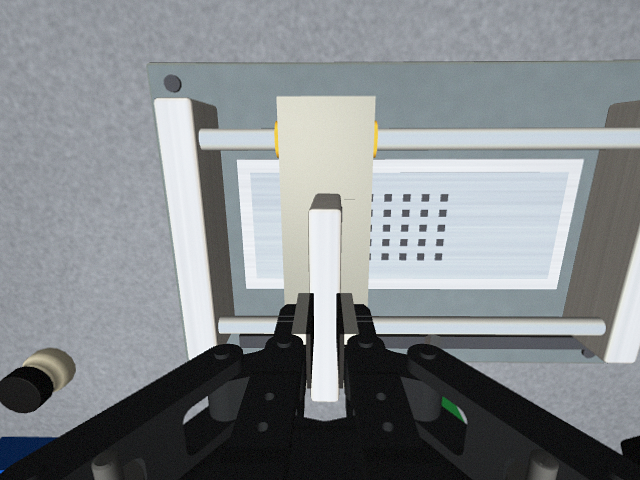

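Run:
```python
from h import *
s=load('s4')
for zz in (.0825,):
  for u,v in [(303,377),(489,320)]: print('blade',ray(s,275+u/8,185+v/8,zz)[:2])
for u,v in [(315,412),(500,338)]: print('slot',ray(s,275+u/8,185+v/8,.0755)[:2])
```

```text
blade [0.5301704  0.08607838]
blade [0.59730573 0.07366637]
slot [0.52707258 0.07611197]
slot [0.60004733 0.07134452]
```

The side view shows the blade edge (crop 303–489) centred over the slot (crop 315–500) to within about 1 mm. I lower it slowly.

>>> play_rows --pt "0.004 0 0 0" --pt "0.008 0 0 0" --pt "0.012 0 0 0" --pt "0.016 0 0 0" --pt "0.02 0 0 0" --pt "0.024 0 0 0" --pt "0.028 0 0 0" --pt "0.031 0 0 0" --pt "0.034 0 0 0" --pt "0.034 0 0 0" --pt "0.034 0 0 0"

```text
t: 9.5
tcp_pos: [0.5623, 0.0792, 0.0962]
tool_rot: [0.026, 0.706, -0.033, 0.707]
force: [0.3, -0.2, -0.7]
finger_gap: 0.117
```

Run:
```python
from h import *
s=manip.sense(); print(s['tcp_pos'],s['force'],s['ft_torque'],s['t'])
goto(.5624,.0796,.0882,-4.7)
```

```text
[0.56227087 0.07917609 0.09624494] [ 0.2771418  -0.23300417 -0.69009457] [-0.00619774  0.02249804  0.03107706] 9.5
row [0.008  0.0005 0.0001] spin -0.06 | heading z -4.76 x axis [ 0.0023 -0.009  -1.    ] q [-0.052  0.592  1.672 -0.012  0.876 -1.532]
```

In the slot with no contact force. I lower the last 8 mm, plus a small press.

>>> play_rows --pt "0.002 0 0 0" --pt "0.004 0 0 0" --pt "0.006 0 0 0" --pt "0.007 0 0 0" --pt "0.008 0 0 0" --pt "0.009 0 0 0" --pt "0.009 0 0 0" --pt "0.009 0 0 0" --pt "0.009 0 0 0"

```text
t: 10.4
tcp_pos: [0.5623, 0.0793, 0.0881]
tool_rot: [0.026, 0.705, -0.032, 0.708]
force: [-2.5, 1.0, 5.2]
finger_gap: 0.118
```

Run:
```python
from h import *
s=manip.sense(); print(s['tcp_pos'],s['force'],s['ft_torque'],s['t'])
goto(.5624,.0796,.0882,-4.7)
for n in ['side','wrist']: take(n,n[0]+'5')
i=cv2.imread('pics/s5.png'); cv2.imwrite('pics/s5c.png',cv2.resize(i[185:260,275:375],(800,600),interpolation=cv2.INTER_CUBIC))
```

```text
[0.56232728 0.07927889 0.08813064] [-2.49695301  1.01804063  5.1844191 ] [ 0.07807051  0.30870165 -0.00215221] 10.4
row [-0.0001  0.0003  0.    ] spin -0.06 | heading z -4.76 x axis [ 0.0027 -0.0088 -1.    ] q [-0.052  0.604  1.677 -0.011  0.857 -1.532]
```

View pics/s5c.png

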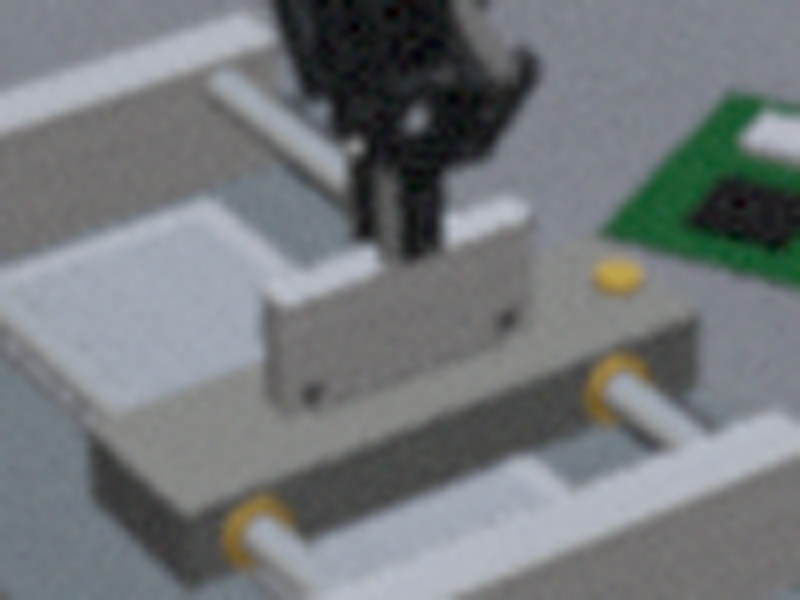

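View pics/w5.png

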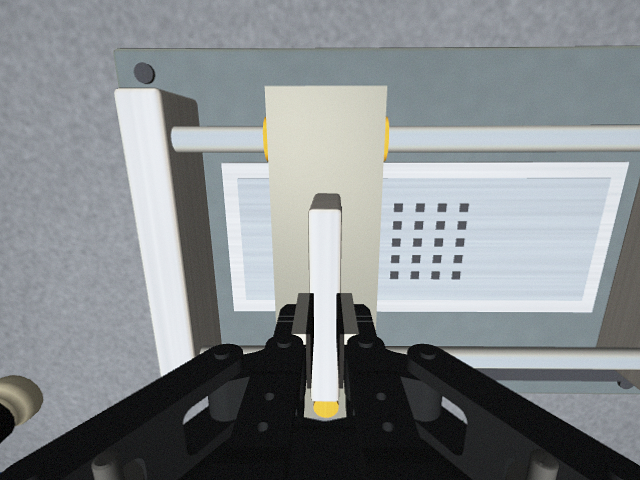

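Fully home: TCP z is 0.0881 (expected 0.0882), the press is 5 N, and the side view shows the handle flush on the carriage. Now I slide along the rods, which is tool +y.

>>> play_rows --pt "0.0005 0.002 0 0" --pt "0.0005 0.006 0 0" --pt "0.0005 0.011 0 0" --pt "0.0003 0.016 0 0" --pt "0.0003 0.021 0 0" --pt "0.0003 0.026 0 0" --pt "0.0002 0.031 0 0" --pt "0.0002 0.036 0 0" --pt "0.0001 0.04 0 0" --pt "0.0001 0.043 0 0" --pt "0.0001 0.045 0 0" --pt "0.0001 0.045 0 0" --pt "0.0001 0.045 0 0"

```text
t: 11.8
tcp_pos: [0.5663, 0.1242, 0.0881]
tool_rot: [0.026, 0.705, -0.032, 0.708]
force: [-1.2, -0.6, 6.1]
finger_gap: 0.12
```

```bash
cat > st.py <<'E'
from h import *
s=manip.sense(); M=Ro.from_quat(s['tool_rot']).as_matrix()
print('t',round(s['t'],2),'tcp',s['tcp_pos'].round(4),'F',s['force'].round(1),'F tool',(M.T@s['force']).round(1),'T',s['ft_torque'].round(2),'gap',round(s['finger_gap'],3),'xax',M[:,0].round(4))
b=(s['tcp_pos'][:2]-[.566,.125])@np.array([.0819,.9966]); print('b',b.round(4),'travel',(b+.0456).round(4))
E
python3 st.py
python3 - <<'E'
from h import *
for n in ['side','wrist']: take(n,n[0]+'6')
i=cv2.imread('pics/s6.png'); cv2.imwrite('pics/s6c.png',cv2.resize(i[165:240,255:355],(800,600),interpolation=cv2.INTER_CUBIC))
E
```

```text
t 11.8 tcp [0.5663 0.1242 0.0881] F [-1.2 -0.6  6.1] F tool [-6.1 -0.8 -1.2] T [-0.27  0.32  0.03] gap 0.12 xax [ 0.0033 -0.0089 -1.    ]
b -0.0008 travel 0.0448
```

View pics/s6c.png

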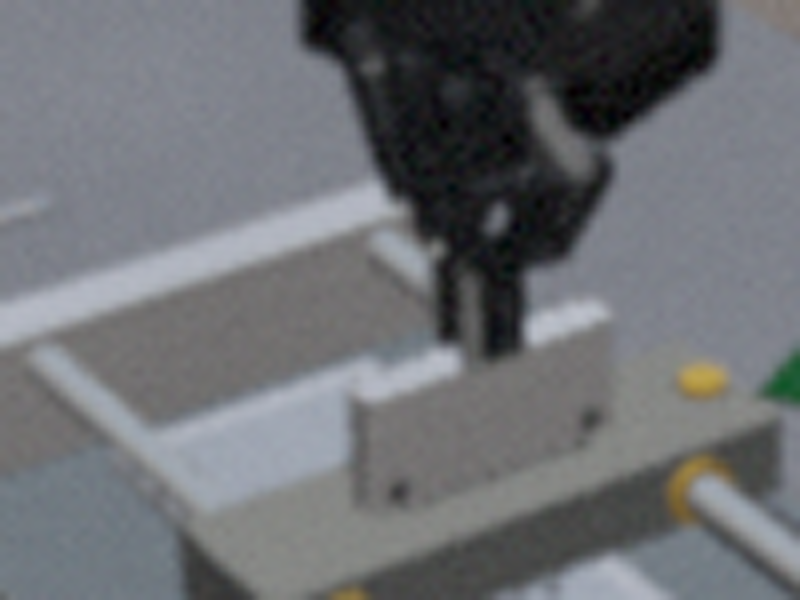

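View pics/w6.png

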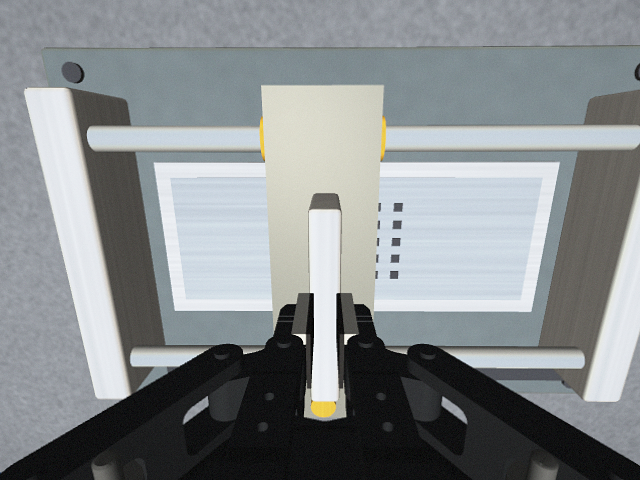

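The carriage follows with the squeegee flush: 45 mm travelled, about 1 N drag, 6 N press. Next I go close to the expected notch, about 91 mm by my image estimate.

>>> play_rows --pt "0.0003 0.002 0 0" --pt "0.0003 0.006 0 0" --pt "0.0002 0.01 0 0" --pt "0.0002 0.014 0 0" --pt "0.0002 0.018 0 0" --pt "0.0001 0.022 0 0" --pt "0.0001 0.026 0 0" --pt "0.0001 0.029 0 0" --pt "0.0001 0.031 0 0" --pt "0.0001 0.033 0 0" --pt "0.0001 0.033 0 0" --pt "0.0001 0.033 0 0"

```text
t: 13.1
tcp_pos: [0.569, 0.1575, 0.0881]
tool_rot: [0.027, 0.705, -0.032, 0.708]
force: [-2.7, 0.1, 5.2]
finger_gap: 0.119
```

```bash
python3 st.py
python3 - <<'E'
from h import *
take('wrist','w7')
E
```

```text
t 13.1 tcp [0.569  0.1575 0.0881] F [-2.7  0.1  5.2] F tool [-5.2 -0.2 -2.6] T [-0.19  0.31  0.06] gap 0.119 xax [ 0.0035 -0.0083 -1.    ]
b 0.0326 travel 0.0782
```

View pics/w7.png

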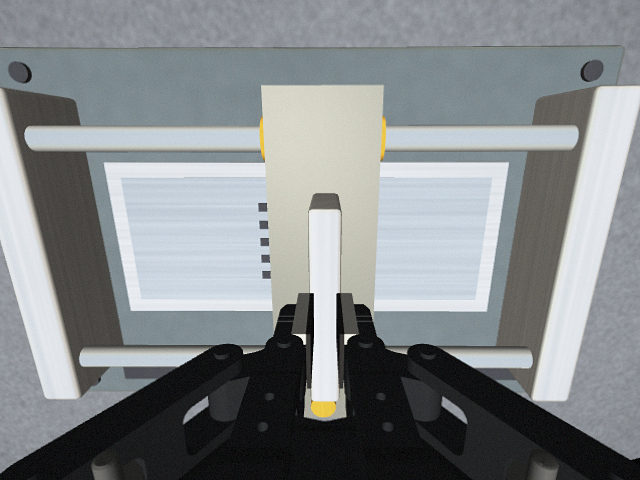

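>>> play_rows --pt "0.0002 0.001 0 0" --pt "0.0002 0.002 0 0" --pt "0.0002 0.003 0 0" --pt "0.0002 0.004 0 0" --pt "0.0002 0.004 0 0"

```text
t: 13.65
tcp_pos: [0.5694, 0.1618, 0.0881]
tool_rot: [0.027, 0.705, -0.032, 0.708]
force: [-2.3, -0.9, 5.6]
finger_gap: 0.118
```

>>> play_rows --pt "0.0002 0.001 0 0" --pt "0.0002 0.002 0 0" --pt "0.0002 0.003 0 0" --pt "0.0002 0.003 0 0"

```text
t: 14.05
tcp_pos: [0.5697, 0.1653, 0.0881]
tool_rot: [0.027, 0.705, -0.032, 0.708]
force: [-1.3, 0.6, 5.3]
finger_gap: 0.113
```

```bash
python3 st.py
```

```text
t 14.05 tcp [0.5697 0.1653 0.0881] F [-1.3  0.6  5.3] F tool [-5.3  0.4 -1.4] T [-0.01  0.31 -0.03] gap 0.113 xax [ 0.0038 -0.0072 -1.    ]
b 0.0404 travel 0.086
```

>>> play_rows --pt "0.0001 0.0005 0 0" --pt "0.0001 0.001 0 0" --pt "0.0001 0.001 0 0"

```text
t: 14.35
tcp_pos: [0.5699, 0.1671, 0.0881]
tool_rot: [0.028, 0.705, -0.032, 0.708]
force: [-1.4, 2.0, 5.0]
finger_gap: 0.118
```

>>> play_rows --pt "0.0001 0.0005 0 0" --pt "0.0001 0.001 0 0" --pt "0.0001 0.001 0 0"

```text
t: 14.65
tcp_pos: [0.5704, 0.1695, 0.0883]
tool_rot: [0.029, 0.705, -0.031, 0.708]
force: [-1.2, 3.1, 5.4]
finger_gap: 0.12
```

```bash
python3 st.py; python3 -c "
from h import *
take('wrist','w8')"
```

```text
t 14.65 tcp [0.5704 0.1695 0.0883] F [-1.2  3.1  5.4] F tool [-5.4  3.  -1.4] T [0.72 0.23 0.06] gap 0.12 xax [ 0.0054 -0.0034 -1.    ]
b 0.0447 travel 0.0903
```

View pics/w8.png

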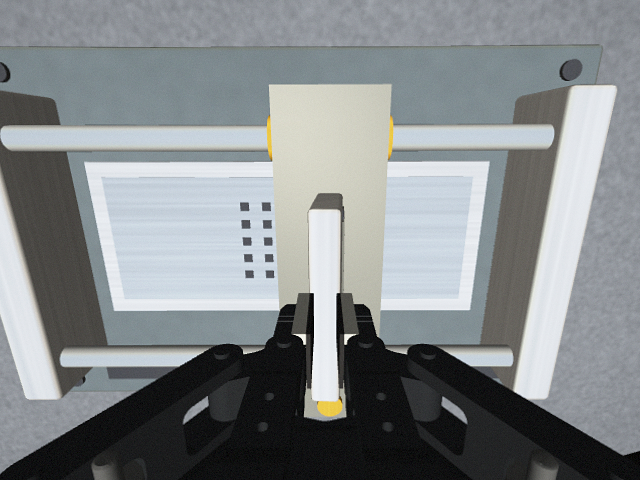

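The carriage has jumped ahead relative to the tool: its edges went from 262/383 px to 270/392 px, about +4 mm. The side force has flipped to a +3 N forward pull, so the ball is dropping in. I follow up to take the load off the blade.

>>> play_rows --pt "0 0.0005 0 0" --pt "0 0.001 0 0" --pt "0 0.001 0 0"

```text
t: 15.0
tcp_pos: [0.5704, 0.1707, 0.0882]
tool_rot: [0.029, 0.705, -0.031, 0.708]
force: [-0.8, 1.1, 3.9]
finger_gap: 0.121
```

```bash
python3 st.py; python3 -c "
from h import *
take('wrist','w9'); take('side','s9')
for n in ['w5','w7','w8','w9']:
    r=load(n)['image'][105:118].astype(float).mean(0); d=r[:,0]-0; g=np.diff(cv2.GaussianBlur(r.sum(1).reshape(1,-1),(5,1),1).ravel())
    print(n,'L',250+np.argmax(np.abs(g[250:300])),'R',360+np.argmax(np.abs(g[360:410])))
"
```

```text
t 15.0 tcp [0.5704 0.1707 0.0882] F [-0.8  1.1  3.9] F tool [-3.9  1.  -0.9] T [0.23 0.28 0.02] gap 0.121 xax [ 0.0054 -0.0033 -1.    ]
b 0.0459 travel 0.0915
w5 L 265 R 385
w7 L 261 R 382
w8 L 269 R 389
w9 L 267 R 387
```

>>> play_rows --pt "0.0002 0.0005 0 0" --pt "0.0002 0.001 0 0" --pt "0.0002 0.001 0 0" --pt "0.0002 0.001 0 0"

```text
t: 15.5
tcp_pos: [0.5705, 0.1712, 0.0881]
tool_rot: [0.029, 0.705, -0.031, 0.708]
force: [-1.2, 0.2, 3.9]
finger_gap: 0.117
```

```bash
python3 st.py; python3 -c "
from h import *
take('wrist','w10'); take('side','s10')
for n in ['w5','w7','w8','w9','w10']:
    s=load(n); r=s['image'][105:118].astype(float).mean(0); g=np.diff(cv2.GaussianBlur(r.sum(1).reshape(1,-1),(5,1),1).ravel())
    def pk(a,b):
        k=np.abs(g[a:b]); i=k.argmax(); w=k[i-2:i+3]; return a+i+(w*np.arange(-2,3)).sum()/w.sum()+.5
    L,R=pk(250,300),pk(360,410); p=(ray(s,L,111,.075)+ray(s,R,111,.075))/2
    print(n,L.round(2),R.round(2),'carriage b',((p[:2]-[.566,.125])@[.0819,.9966]).round(4))
# carriage from side depth
for n in ['s5','s9','s10']:
    s=load(n); P=cloud(s).reshape(-1,3); q=P[:,:2]-[.566,.125]; a=q@[.9966,-.0819]; b=q@[.0819,.9966]; m=(abs(a)<.12)&(abs(b)<.11)&(P[:,2]>.0715)&(P[:,2]<.081); print(n,np.percentile(b[m],[2,50,98]).round(4))
i=cv2.imread('pics/s10.png'); cv2.imwrite('pics/s10c.png',cv2.resize(i[155:230,235:335],(800,600),interpolation=cv2.INTER_CUBIC))
"
```

```text
t 15.5 tcp [0.5705 0.1712 0.0881] F [-1.2  0.2  3.9] F tool [-3.9  0.  -1.2] T [0.05 0.31 0.03] gap 0.117 xax [ 0.0052 -0.0038 -1.    ]
b 0.0465 travel 0.0921
w5 265.37 385.6 carriage b -0.046
w7 261.88 382.26 carriage b 0.0308
w8 269.62 389.86 carriage b 0.047
w9 267.57 387.83 carriage b 0.0471
w10 266.43 386.73 carriage b 0.0471
s5 [-0.0771 -0.0561 -0.0168]
s9 [0.0156 0.0365 0.0769]
s10 [0.0157 0.0365 0.0764]
```

View pics/s10c.png

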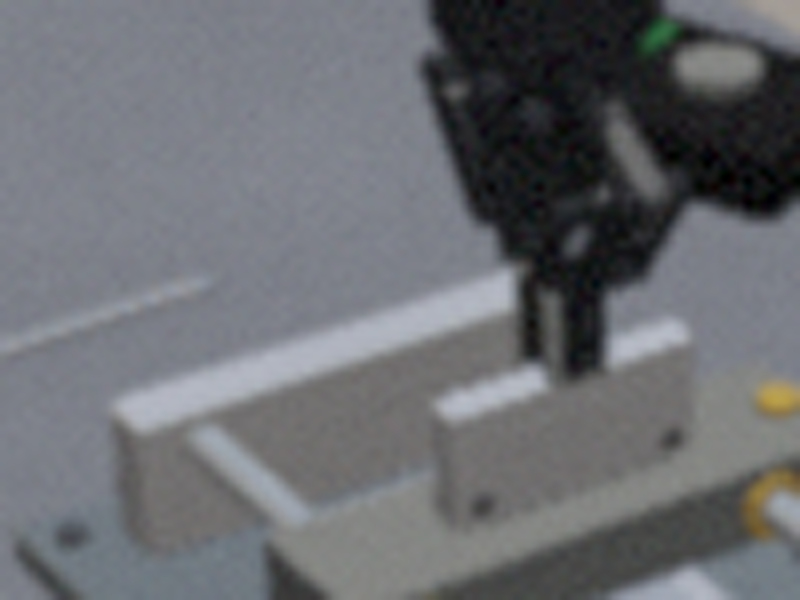

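The carriage has stayed at 0.0470–0.0471 m (printer y) over three pictures while the tool moved on about 1.8 mm and the side force fell from 3 N to 0. So the ball is holding it in the notch. The squeegee is flush and gripped, and I hand in.

>>> play_rows --pt "0.0003 0 0 0" --pt "0.0003 0 0 0" --pt "0.0003 0 0 0" --pt "0.0003 0 0 0"

```text
t: 16.0
tcp_pos: [0.5705, 0.171, 0.0882]
tool_rot: [0.029, 0.705, -0.031, 0.708]
force: [-2.1, 0.9, 5.2]
finger_gap: 0.117
```

```bash
python3 st.py; python3 -c "
from station import manip
print(manip.sense()['qd'].round(4)); print(manip.sign_off())"
```

```text
t 16.0 tcp [0.5705 0.171  0.0882] F [-2.1  0.9  5.2] F tool [-5.2  0.7 -2.1] T [0.12 0.36 0.01] gap 0.117 xax [ 0.0052 -0.004  -1.    ]
b 0.0463 travel 0.0919
[ 0.0001 -0.     -0.0002 -0.0006 -0.0006  0.0009]
the job is handed in; nothing more can be done
None
```

I took the squeegee from its rest, lowered it home in the carriage slot, and slid the carriage about 93 mm towards +y until the ball clicked into the notch. I handed in at 16 s, still gripping. The sign-off gives no verdict, and I could not read the ball's drop directly.

**Last checks:**
- **Home and upright:** the TCP was at z = 0.0882 m, as expected for fully home, with about 5 N of downward press. The side picture shows the handle flush on the carriage, and the tool is within 0.01 rad of vertical.
- **Click:** the carriage jumped about 4 mm ahead of the tool and pulled forward with 3 N. It then stayed at b = 0.0470–0.0471 m along the rods in three pictures while the tool moved on about 1.8 mm. The side force ended under 1 N.
- **Disagreement:** my earlier estimate of the notch from a wrist picture (b about 0.046 m) lies about 1 mm short of where the carriage stopped. That is within the calibration error.
- **Not tested:** I did not push against the far side of the notch to confirm the detent, to avoid pushing the ball out.
- **Bystanders:** the jar, spool and screwdriver were never approached, but I did not re-measure their positions at the end.

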